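# Clamp the printing block in the bench hook

## Robot

A 6-joint arm with a two-finger parallel gripper is mounted at the origin on the work surface. World frame = base frame: x ahead of the robot, y to its left, z up, the work surface at z = 0. Lengths are in m, angles in rad, forces in N, time in s.
With the tool pointing down it reaches from about 0.3 to 1 m from the base axis. Payload 5.1 kg.
Tool frame: the origin (TCP) lies on the centre line of the jaws, within the pads' length; the fingertips stand 8 mm ahead of it and the grasp point (between the pads) lies 11 mm behind it; z points along the fingers, y is the line along which they close (so a half turn about z gives the same grasp; the last joint's range is limited). The gripper opens to 95 mm and grips with 3 to 60 N. Pads are 20 mm wide; open, the fingers measure 119 mm over their backs; the gripper's body (75 mm by 180 mm) begins 59 mm behind the grasp point.
Start: joints at [1.215, 0.124, 1.65, -0, 1.367, -0.083], TCP at [0.175, 0.626, 0.223] pointing down, gripper open.
Joint ranges: [-2.61, 2.61], [-1.02, 2.33], [0.03, 2.71], [-1.35, 4.49], [0.32, 2.68], [-2.91, 2.91]. Speed limits (rad/s): [2.57, 2.57, 3.14, 3.14, 3.14, 3.14].

## Interface

Orientations are given as a rotation vector (axis times angle).
In Python, from cell import env gives the robot as it stands.
- The arm moves only by the tool step_arm, never from a script. Its argument "moves" is a list that holds one entry, the list of rows, each a list of 7 numbers: the turn, a rotation vector about the tool's x, y, z scaled (see below), then the shift along the tool's x, y, z scaled (see below), then the finger opening in mm, from 0 to 95.1. A call has 1 to 20 rows; each row is the pose to reach, as a shift and turn from the pose commanded when the call began, along the tool's axes at that moment, turning the shorter way round; what a row does not reach only later rows make up. The controller multiplies each number of a shift by 100 mm and each number of a turn by 2 pi rad. A row lasts 1/10 s, in which the tool goes at most 50 mm and 8.59 degrees, less where a joint would pass 70% of its speed; a pose out of reach is approached as far as the arm can. A call with a number of a shift or a turn outside -1 to 1 is refused whole. A call with a gripper value outside its range is refused whole. The fingers move at their own pace and stop on an object; "force" is the grip in N (left out, the last holds). Time passes only in rows, so rows that repeat a pose let the fingers close. It gives the time, the measured TCP pose, the force, the opening and the grip force at its end, in the units of the state.
- env.read_state(): the state, without advancing time (a new reading comes with each control period).
- env.snapshot(name): name is "side" or "top" or "wrist"; returns the picture (480x640x3 uint8, blue, green, red); there is no depth.
- env.camera_params(name): a dict with "fx", "fy", "cx", "cy" (pixels), "pose" (4x4, takes a point from camera to world coordinates). Camera axes: x right, y down, z forward; pixel columns grow to the right and rows downward; lengths in m; the calibration is good to about 2 mm. The wrist camera is an equidistant fisheye: a pixel r from the principal point sees the ray r / f radians off the axis. A picture is of the moment at which its call begins: read the wrist's pose just before it. camera_params takes no time and is no camera call; for the wrist camera it gives the pose at the moment of the call.
- env.sign_off(): hands the job in; it is judged then, once.
Trained networks look in the newest picture that a camera, given by its name, has taken for a name from the list of things; names that differ only in an ending like _2 or _b are one class to them, and where a whole thing is asked for, a point or a joint stands for the part that bears it (a point fixed in the world has none). Each returns a list of dicts, best first, with "score" (0 to 1); they miss things now and then, are a little off and sometimes report something else, mostly with a low value. They report only what shows in the picture. A call takes as long as a camera call. They do not tell look-alikes from the thing itself.
- env.look_for(camera, name): "centre" ([column, row] in pixels, amid what is visible of it).
The state is a dict: "time_s": time; "joint_positions": joint angles; "qd": joint speeds; "joint_efforts": joint torques, N m; "tool_pos": TCP position; "tool_rot": TCP orientation; "ft_force": force on the tool from outside, world axes, zero at the start; "wrist_torque": the same for the moment, N m; "opening": opening from 0.0 (shut) to 1.0 (fully open); "grasp_force": force on a finger pad.
Only numpy, scipy, OpenCV 4.12 (cv2) and the standard library are available. Lean on these libraries where they do the work, as an engineer would, in place of code of your own. Each camera call takes 0.05 s, during which the arm holds its last target. There are 200 camera calls.

## Task

On the printmaking bench hook, slide the carved printing block fully home into the corner of its two wooden stops, lying flat. Then start the spring-loaded captive screw-knob on the far stop by pushing it down while turning it clockwise until its thread catches, and keep turning it clockwise until it is fully home and its steel foot holds the block down. Leave the ink jar, the ink roller and the brush around the hook undisturbed.

Things in the scene. Friction and masses are not known exactly. Their poses are not given: they have to be found in the camera images.
- hook: Fixed pale-wood bench hook: board 270 (x) x 300 (y) x 12 mm, origin under its centre. Two wooden stops on it, tops 26 mm above the table: the far one along y, its face to the block at x = +75 mm; the side one along x (x -75 to +75), its face to the block at y = +90 mm. Knob axis: vertical at x = +92, y = +30 mm.
- block: Printing block, 90 (x) x 110 (y) x 18 mm, about 0.2 kg, brown wood, grey carved top; origin at the centre of its underside. It starts flat on the board, carved face up, some cm from the stops, twisted under 0.25 rad. Home, it touches both stop faces: centre at x = +30, y = +35 mm in the hook's frame, axes parallel to the hook's.
- knob_grip (a point): Middle of the black wing knob, on its axis, 69 mm above the table when the knob is up. The wing is a bar 46 mm long (this point's x), 16 mm thick (its y), 28 mm tall (14 mm above and below this point), over a 6 mm collar of radius 12 mm and the foot disc, which turn with it.
- foot: The knob's steel foot disc, radius 26 mm, 4 mm thick, fixed under the knob; origin at the centre of its underside, 45 mm above the table (24 mm below knob_grip) when the knob is up. It reaches 9 mm over the edge of a block that is home and meets its top at depth 0.0148.
- knob_depth (a joint): How far down the knob is, m. 0: up (spring, 3 to 6 N). Pushed, it stops springily at about 0.004 on the nut; only in an unseen window 0.6 rad wide, centred 0.6 to 1.9 rad clockwise of the start, it goes on to 0.013 or so. Turned on clockwise from there the thread holds it and draws it down; fully home, over the block, about 0.015. Turned past the window unpushed, it is not caught: turn back.
- knob_turn (a joint): Turn of the knob, rad, growing clockwise seen from above; cannot go below 0; starts between 0 and 0.5. From the window to fully home, a hard stop, is about 2.3 rad.
- ink_tin: Small white jar of ink with a steel lid, radius 22 mm, 34 mm high, standing on the near left corner of the board; origin at the centre of its underside. Not to be disturbed.
- brayer: Ink roller lying on the table to the right of the hook, about 170 mm long, 32 mm high; origin under the front end of its handle. Not to be disturbed.
- brush: Paint brush, 190 mm long, lying on the table to the left of the hook; origin under its middle. Not to be disturbed.
There are look-alikes about, which are no part of the job. Leave any blue or yellow look-alike of the block alone.

How it is judged:
On the way, in this order (a step that is already met when the one before it is completed fails the run):
1. the block is home against both stops (x of block in the frame of hook above 0.027 m and y of block in the frame of hook above 0.032 m and angle between the x axis of block and the x axis of hook, either way round below 0.05 rad and angle between block's own z axis and vertical below 0.05 rad), for 0.2 s.
2. the knob has been pushed down past the start of its thread (value of joint knob_depth above 0.0115 m), for 0.1 s.
At the end, for the whole second after the job is handed in: The block lies flat (under 0.05 rad), carved face up, within 3 mm of both stops and parallel to them within 0.05 rad, at rest; the knob is screwed down at least 14.6 mm and stays there by itself, its foot pressing on the block (over 0.5 N) (all of step 1 and value of joint knob_depth above 0.0146 m and contact force between foot and block above 0.5 N and linear speed of block below 0.01 m/s); the robot touches nothing.
It fails at once if the ink jar, the roller or the brush is shifted by more than 20 mm, or the jar knocked over (distance of any of ink_tin, brayer, brush from where it was at the start of the episode above 0.02 m or angle between ink_tin's own z axis and vertical above 0.3 rad).
It also fails if it takes over 72 s, if anything falls off the work surface, if the arm or the gripper's body presses on something with over 40 N, if the wrist force passes 120 N, or if a joint passes its speed limit or range.

## Working session

There is one attempt and no reset: what is moved stays moved. The work goes in short steps, Python scripts to look and compute and a tool call to move; the robot and the scene stay as the last step left them, time stands still between calls to the robot, and variables do not carry over. Pictures are saved under pics/ and viewed, at most 10 in all, crops included, and the job is handed in when it is done.

Besides the shell and the picture viewer there is one more tool, called after "Emit:" as name(argument=value, ...) on one line, values as JSON. step_arm: Moves the arm, as the interface text tells. Shifts and turns lie within -1 to 1; 1 stands for 100 mm of shift or 2 pi rad of turn. Its arguments: {"type":"object","properties":{"moves":{"type":"array","items":{"type":"array","items":{"type":"array","items":{"type":"number"}}}},"force":{"type":"number"}},"required":["moves"]}

```bash
mkdir -p pics; ls
cat > h.py <<'E'
import numpy as np, cv2
from scipy.spatial.transform import Rotation as R
from cell import env
def ray(cam,px,P=None):
    p=P or env.camera_params(cam); T=np.array(p["pose"])
    u=(px[0]-p["cx"])/p["fx"]; v=(px[1]-p["cy"])/p["fy"]
    if cam=="wrist":
        r=np.hypot(u,v); d=np.array([u/r*np.sin(r),v/r*np.sin(r),np.cos(r)]) if r>0 else np.array([0,0,1.])
    else: d=np.array([u,v,1.])
    d=T[:3,:3]@d; return T[:3,3],d/np.linalg.norm(d)
def atz(cam,px,z,P=None):
    o,d=ray(cam,px,P); return o+d*(z-o[2])/d[2]
def tri(rs):
    A=sum(np.eye(3)-np.outer(d,d) for o,d in rs); b=sum((np.eye(3)-np.outer(d,d))@o for o,d in rs)
    return np.linalg.solve(A,b)
def proj(cam,X,P=None):
    p=P or env.camera_params(cam); T=np.array(p["pose"]); c=T[:3,:3].T@(np.array(X)-T[:3,3])
    if cam=="wrist":
        r=np.hypot(c[0],c[1]); th=np.arctan2(r,c[2]); return np.array([p["cx"]+p["fx"]*th*c[0]/r,p["cy"]+p["fy"]*th*c[1]/r])
    return np.array([p["cx"]+p["fx"]*c[0]/c[2],p["cy"]+p["fy"]*c[1]/c[2]])
E
python3 - <<'E'
from h import *
s=env.read_state();print(s["time_s"],s["tool_pos"],s["tool_rot"])
for c in["top","side","wrist"]:
    im=env.snapshot(c);cv2.imwrite(f"pics/{c}0.png",im)
    print(c,np.round(env.camera_params(c)["pose"],2).tolist())
    for n in["hook","block","knob_grip","foot","ink_tin","brayer","brush"]:
        print(c,n,[(np.round(d["centre"],1).tolist(),round(d["score"],2),np.round(atz(c,d["centre"],.03)[:2],3).tolist()) for d in env.look_for(c,n)[:3]])
E
```

```text
pics
0.0 [0.17493248 0.62538239 0.22141887] [-0.42706262 -3.11200045  0.00312087]
top [[-0.03, -0.98, 0.17, 0.26], [-1.0, 0.03, 0.03, 0.05], [-0.04, -0.17, -0.98, 1.25], [0.0, 0.0, 0.0, 1.0]]
top hook [([301.2, 217.1], 0.73, [0.531, 0.108]), ([272.6, 258.5], 0.23, [0.424, 0.185])]
top block [([324.2, 222.9], 0.97, [0.514, 0.048]), ([260.5, 320.8], 0.97, [0.265, 0.218]), ([187.2, 159.6], 0.96, [0.701, 0.415])]
top knob_grip [([307.0, 178.5], 0.53, [0.636, 0.09])]
top foot [([311.6, 187.1], 0.48, [0.612, 0.079])]
top ink_tin [([269.2, 259.1], 0.63, [0.422, 0.194])]
top brayer [([393.2, 219.2], 0.55, [0.518, -0.133]), ([307.2, 179.8], 0.26, [0.633, 0.09])]
top brush [([238.3, 212.3], 0.79, [0.55, 0.275])]
side [[-0.99, -0.11, 0.09, 0.39], [-0.14, 0.68, -0.72, 0.88], [0.02, -0.73, -0.69, 0.84], [0.0, 0.0, 0.0, 1.0]]
side hook [([287.5, 278.8], 0.91, [0.527, 0.126])]
side block [([152.5, 397.2], 0.8, [0.704, 0.431]), ([298.5, 256.2], 0.77, [0.515, 0.057]), ([284.0, 167.7], 0.7, [0.604, -0.261])]
side knob_grip [([247.9, 254.6], 0.96, [0.623, 0.069])]
side foot [([250.7, 260.6], 0.5, [0.613, 0.086])]
side ink_tin [([319.5, 206.7], 0.65, [0.492, -0.118]), ([244.1, 249.6], 0.48, [0.635, 0.055])]
side brayer [([316.0, 211.3], 0.77, [0.498, -0.099])]
side brush [([259.8, 337.4], 0.74, [0.552, 0.281])]
wrist [[0.27, 0.93, 0.25, 0.1], [0.96, -0.26, -0.07, 0.65], [-0.0, 0.26, -0.97, 0.38], [0.0, 0.0, 0.0, 1.0]]
wrist hook []
wrist block []
wrist knob_grip []
wrist foot []
wrist ink_tin [([7.0, 463.0], 0.26, [0.495, -0.16])]
wrist brayer [([8.5, 465.6], 0.51, [0.503, -0.163])]
wrist brush []
```

Run:
```python
import cv2
a=cv2.imread("pics/top0.png");b=cv2.imread("pics/side0.png")
cv2.imwrite("pics/top0c.png",cv2.resize(a[120:330,200:440],(685,600),interpolation=cv2.INTER_CUBIC))
cv2.imwrite("pics/side0c.png",cv2.resize(b[150:360,180:460],(800,600),interpolation=cv2.INTER_CUBIC))
```

```text
(no output)
```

View pics/top0c.png

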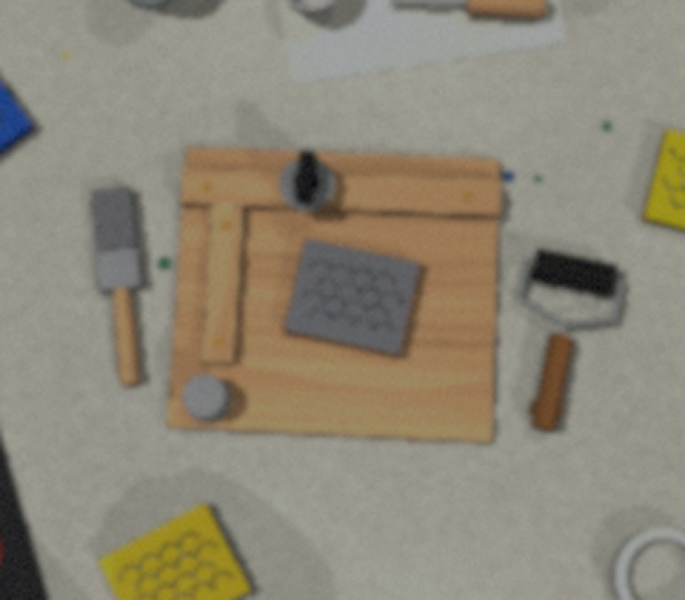

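View pics/side0c.png

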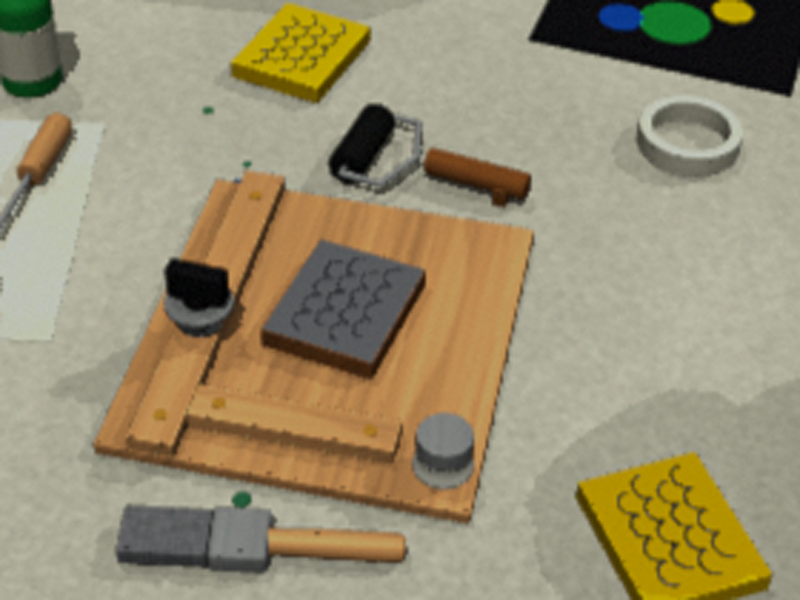

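The grey-topped block sits mid-board (top crop about 355,297), with the wing knob at (306,180), wing about along the world x. The jar is at (205,398), the brush on the left and the roller on the right. I'll fit the hook and block poses from the corners in both views.

Run:
```python
from h import *
from scipy.optimize import least_squares
t=lambda x,y:("top",(200+x/2.854,120+y/2.857)); s=lambda x,y:("side",(180+x/2.857,150+y/2.857))
H=[((-135,150,12),t(168,428)),((-135,-150,12),t(493,441)),((75,-150,26),t(500,215)),((-75,90,26),t(236,362)),
((-135,150,12),s(470,512)),((-135,-150,12),s(533,230)),((75,-150,26),s(284,180)),((-75,90,26),s(400,427)),((135,150,12),s(97,447))]
B=[((45,55,30),t(306,240)),((45,-55,30),t(422,262)),((-45,-55,30),t(402,355)),((-45,55,30),t(286,330)),
((45,-55,30),s(322,241)),((-45,-55,30),s(425,268)),((-45,55,30),s(372,362)),((45,55,30),s(264,333))]
P={c:env.camera_params(c) for c in("top","side")}
def fit(D,x0):
    def f(q):
        c,sn=np.cos(q[2]),np.sin(q[2]);r=[]
        for X,(cam,px) in D:
            x,y,z=np.array(X)/1000
            r+=list(proj(cam,(q[0]+c*x-sn*y,q[1]+sn*x+c*y,z),P[cam])-px)
        return r
    o=least_squares(f,x0,loss="soft_l1");print(np.round(o.x,4),np.round(f(o.x),1));return o.x
h=fit(H,[.53,.1,0]);b=fit(B,[.51,.05,0])
c,sn=np.cos(h[2]),np.sin(h[2]);Rm=np.array([[c,-sn],[sn,c]])
print("block in hook",Rm.T@(b[:2]-h[:2]),b[2]-h[2]);print("knob",h[:2]+Rm@[.092,.03],"home",h[:2]+Rm@[.03,.035])
print("knob tri",tri([ray("top",(307,178.5)),ray("side",(247.9,254.6))]))
```

```text
[ 0.5211  0.0661 -0.0711] [-0.6  0.  -0.1  0.3 -0.2 -0.1 -1.   0.7  0.4  0.9 -0.1 -0.8 -0.6 -1.4
  0.8 -2.3 -2.  -0.8]
[ 0.5109  0.0494 -0.2367] [-0.3 -0.4 -0.2  0.1 -0.   0.6 -0.6  0.8 -0.9 -1.3  0.5 -0.2  0.6  0.3
 -1.1 -1.5]
block in hook [-0.00905531 -0.01740461] -0.165536413305442
knob [0.61503983 0.08949981] home [0.55355187 0.09889296]
knob tri [0.62315299 0.08959024 0.05234263]
```

```bash
cat >> h.py <<'E'
HK=np.array([0.5211,0.0661]);HA=-0.0711
def hw(x,y): # hook mm -> world m
    c,s=np.cos(HA),np.sin(HA); return HK+np.array([c*x-s*y,s*x+c*y])/1000
def wh(p):
    c,s=np.cos(HA),np.sin(HA); d=np.array(p[:2])-HK; return np.array([c*d[0]+s*d[1],-s*d[0]+c*d[1]])*1000
def Rdes(az): # tool y at azimuth az, z down
    y=np.array([np.cos(az),np.sin(az),0]);z=np.array([0,0,-1.]);return np.column_stack([np.cross(y,z),y,z])
def plan(x,y,z,az):
    s=env.read_state();R0=R.from_rotvec(s["tool_rot"]);Rr=(R0.inv()*R.from_matrix(Rdes(az))).as_rotvec()/(2*np.pi)
    d=R0.inv().apply(np.array([x,y,z])-s["tool_pos"])*10
    print("t",s["time_s"],"pos",np.round(s["tool_pos"],4),"q6",s["joint_positions"][5],"F",np.round(s["ft_force"],1));print("turn",np.round(Rr,4),"shift",np.round(d,3))
E
python3 - <<'E'
from h import *
p=hw(-9,-102);print(p);plan(*p,.12,HA)
E
```

```text
[ 0.50487665 -0.03500293]
t 1.2 pos [0.1752 0.6259 0.2227] q6 -0.08260153539075973 F [ 0.3 -0.8  0.7]
turn [0.     0.     0.2179] shift [-4.956 -5.477  1.027]
```

Emit:
step_arm(moves=[[[0, 0, 0, -0.413, -0.456, 0, 50], [0, 0, 0, -0.826, -0.913, 0, 50], [0, 0, 0, -0.826, -0.913, 0, 50]]])

```text
time_s: 1.5
tool_pos: [0.231, 0.5133, 0.2224]
tool_rot: [0.429, 3.112, -0.002]
ft_force: [-0.1, -0.2, 0.7]
opening: 0.801
grasp_force: 0.0
```

Emit:
step_arm(moves=[[[0, 0, 0, -0.413, -0.456, 0, 50], [0, 0, 0, -0.826, -0.913, 0, 50], [0, 0, 0, -0.826, -0.913, 0, 50]]])

```text
time_s: 1.8
tool_pos: [0.286, 0.4029, 0.2227]
tool_rot: [0.43, 3.111, -0.001]
ft_force: [0.2, 0.4, -0.7]
opening: 0.559
grasp_force: 0.0
```

Emit:
step_arm(moves=[[[0, 0, 0, -0.413, -0.456, 0, 50], [0, 0, 0, -0.826, -0.913, 0, 50], [0, 0, 0, -0.826, -0.913, 0, 50]]])

```text
time_s: 2.1
tool_pos: [0.341, 0.2928, 0.2228]
tool_rot: [0.431, 3.111, -0.0]
ft_force: [-0.1, 0.6, -0.7]
opening: 0.524
grasp_force: 0.0
```

Emit:
step_arm(moves=[[[0, 0, 0, -0.413, -0.456, 0, 50], [0, 0, 0, -0.826, -0.913, 0, 50], [0, 0, 0, -0.826, -0.913, 0, 50]]])

```text
time_s: 2.4
tool_pos: [0.396, 0.1825, 0.223]
tool_rot: [0.431, 3.11, -0.0]
ft_force: [-0.1, 0.0, -0.3]
opening: 0.524
grasp_force: 0.0
```

Emit:
step_arm(moves=[[[0, 0, 0, -0.413, -0.456, 0, 50], [0, 0, 0, -0.826, -0.913, 0, 50], [0, 0, 0, -0.826, -0.913, 0, 50]]])

```text
time_s: 2.7
tool_pos: [0.451, 0.0721, 0.2231]
tool_rot: [0.432, 3.111, -0.001]
ft_force: [-0.3, -0.3, -0.4]
opening: 0.526
grasp_force: 0.0
```

Emit:
step_arm(moves=[[[0, 0, 0.03, -0.413, -0.456, 0, 50], [0, 0, 0.06, -0.826, -0.913, 0, 50], [0, 0, 0.218, -0.826, -0.913, 0.5, 50], [0, 0, 0.218, -0.826, -0.913, 0.5, 50], [0, 0, 0.218, -0.826, -0.913, 0.9, 50], [0, 0, 0.218, -0.826, -0.913, 0.9, 50], [0, 0, 0.218, -0.826, -0.913, 0.9, 50], [0, 0, 0.218, -0.826, -0.913, 0.9, 50], [0, 0, 0.218, -0.826, -0.913, 0.9, 50], [0, 0, 0.218, -0.826, -0.913, 0.9, 50], [0, 0, 0.218, -0.826, -0.913, 0.9, 50], [0, 0, 0.218, -0.826, -0.913, 0.9, 50]]])

```text
time_s: 3.9
tool_pos: [0.5049, -0.0351, 0.1328]
tool_rot: [2.297, 2.143, 0.0]
ft_force: [0.1, 0.5, 0.7]
opening: 0.53
grasp_force: 0.0
```

Run:
```python
from h import *
p=hw(-9,-102);plan(*p,.026,HA)
im=env.snapshot("wrist");cv2.imwrite("pics/w1.png",im)
P=env.camera_params("wrist")
for n in["block","knob_grip","foot"]:print(n,[(np.round(d["centre"]),d["score"]) for d in env.look_for("wrist",n)[:2]])
print("exp block",proj("wrist",(.5109,.0494,.03),P),"knob",proj("wrist",(.615,.0895,.069),P))
for a,b in((45,55),(45,-55),(-45,-55),(-45,55)):
    c,s=np.cos(-.2367),np.sin(-.2367);print(proj("wrist",(.5109+(c*a-s*b)/1e3,.0494+(s*a+c*b)/1e3,.03),P))
```

```text
t 3.9 pos [ 0.5049 -0.0351  0.1328] q6 -0.10591813289589147 F [0.1 0.5 0.7]
turn [0.     0.     0.0002] shift [ 1.000e-03 -0.000e+00  1.068e+00]
block [(array([47., 22.]), 0.89), (array([323., 126.]), 0.84)]
knob_grip [(array([467.,  63.]), 0.56), (array([381., 153.]), 0.19)]
foot [(array([456.,  82.]), 0.82)]
exp block [320.39541608 125.32250501] knob [480.11394088  57.92229499]
[396.09877065  63.01396543]
[368.9867158  211.88272494]
[246.09207785 191.71514927]
[270.27718367  41.67807063]
```

View pics/w1.png

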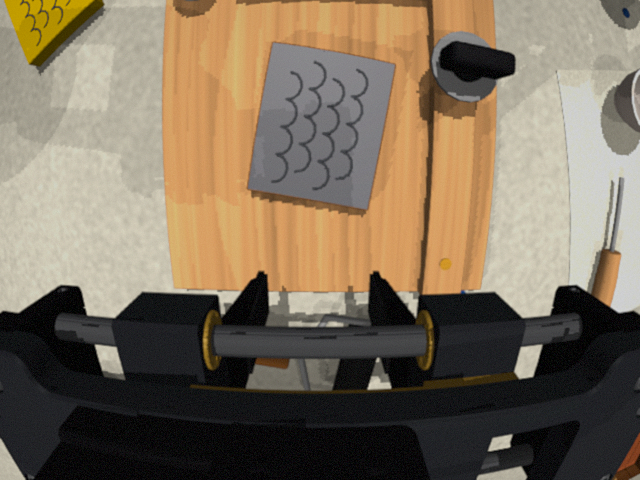

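The wrist view matches the fitted block corners (272,43), (395,63), (366,210) and (248,190) within 2 px. The knob foot is near (465,66). Next I descend and push toward the side stop.

Emit:
step_arm(moves=[[[0, 0, 0, 0, 0, 0.4, 50], [0, 0, 0, 0, 0, 0.8, 50], [0, 0, 0, 0, 0, 0.95, 50], [0, 0, 0, 0, 0, 1.0, 50], [0, 0, 0, 0, 0, 1.0, 50]]])

```text
time_s: 4.6
tool_pos: [0.5051, -0.0352, 0.033]
tool_rot: [-2.299, -2.141, 0.0]
ft_force: [-0.4, -0.2, -0.5]
opening: 0.526
grasp_force: 0.0
```

Emit:
step_arm(moves=[[[0, 0, 0, 0.0, 0, 0.07, 50], [0, 0, 0, 0.1, 0, 0.07, 50], [0, 0, 0, 0.15, 0, 0.07, 50], [0, 0, 0, 0.2, 0, 0.07, 50], [0, 0, 0, 0.25, 0, 0.07, 50], [0, 0, 0, 0.3, 0, 0.07, 50], [0, 0, 0, 0.35, 0, 0.07, 50], [0, 0, 0, 0.4, 0, 0.07, 50], [0, 0, 0, 0.45, 0, 0.07, 50], [0, 0, 0, 0.5, 0, 0.07, 50], [0, 0, 0, 0.55, 0, 0.07, 50], [0, 0, 0, 0.6, 0, 0.07, 50], [0, 0, 0, 0.64, 0, 0.07, 50], [0, 0, 0, 0.64, 0, 0.07, 50]]])

```text
time_s: 6.0
tool_pos: [0.5093, 0.0294, 0.0255]
tool_rot: [-2.299, -2.14, -0.0]
ft_force: [0.2, -0.0, -0.1]
opening: 0.523
grasp_force: 0.0
```

Run:
```python
from h import *
s=env.read_state();print(wh(s["tool_pos"]),s["tool_pos"][2],s["ft_force"])
im=env.snapshot("wrist");cv2.imwrite("pics/w2.png",im)
print([(np.round(d["centre"]),d["score"]) for d in env.look_for("top","block")[:1]])
```

```text
[ -9.16276344 -37.46580413] 0.025518820871952584 [ 0.19267574 -0.02921471 -0.05542741]
[(array([324., 223.]), 0.97)]
```

View pics/w2.png

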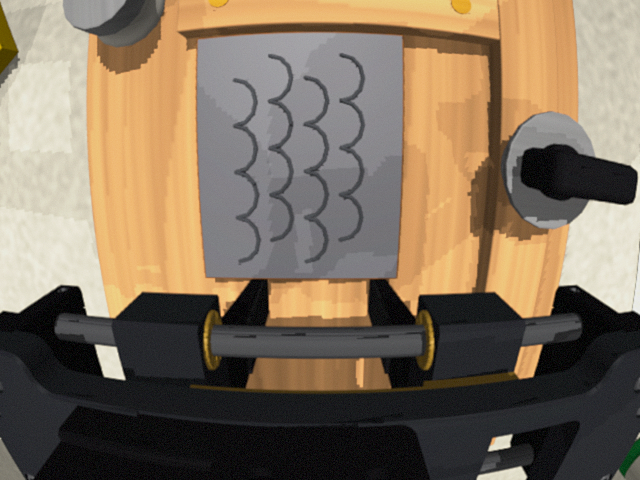

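The block is now square to the hook, with its far edge (row 38) nearly at the side stop (row 35). I'll creep until contact.

Emit:
step_arm(moves=[[[0, 0, 0, 0.02, 0, 0, 50], [0, 0, 0, 0.04, 0, 0, 50], [0, 0, 0, 0.05, 0, 0, 50], [0, 0, 0, 0.06, 0, 0, 50], [0, 0, 0, 0.06, 0, 0, 50]]])

```text
time_s: 6.6
tool_pos: [0.5097, 0.0346, 0.0256]
tool_rot: [-2.3, -2.14, 0.001]
ft_force: [-0.6, -1.7, -1.0]
opening: 0.528
grasp_force: 0.7
```

Emit:
step_arm(moves=[[[0, 0, 0, 0.01, 0, 0, 50], [0, 0, 0, 0.015, 0, 0, 50], [0, 0, 0, 0.015, 0, 0, 50]]])

```text
time_s: 6.9
tool_pos: [0.5097, 0.0347, 0.0256]
tool_rot: [2.298, 2.14, -0.004]
ft_force: [-1.5, -6.9, 0.2]
opening: 0.528
grasp_force: 3.6
```

Emit:
step_arm(moves=[[[0, 0, 0, -0.05, 0, 0, 50], [0, 0, 0, -0.08, 0, -0.4, 50], [0, 0, 0, -0.08, 0, -0.8, 50], [0, 0, -0.02, 0.2, -0.3, -0.8, 50], [0, 0, -0.25, 0.67, -0.73, -0.8, 50], [0, 0, -0.25, 0.67, -0.73, -0.8, 50], [0, 0, -0.25, 0.67, -0.73, -0.8, 50], [0, 0, -0.25, 0.67, -0.73, -0.8, 50], [0, 0, -0.25, 0.67, -0.73, -0.8, 50], [0, 0, -0.25, 0.67, -0.73, -0.8, 50], [0, 0, -0.25, 0.67, -0.73, -0.8, 50], [0, 0, -0.25, 0.67, -0.73, -0.8, 50], [0, 0, -0.25, 0.67, -0.73, -0.8, 50], [0, 0, -0.25, 0.67, -0.73, -0.8, 50], [0, 0, -0.25, 0.67, -0.73, -0.8, 50]]])

```text
time_s: 8.4
tool_pos: [0.442, 0.1085, 0.1058]
tool_rot: [0.113, 3.139, 0.001]
ft_force: [0.3, -0.7, -0.2]
opening: 0.528
grasp_force: 0.0
```

Run:
```python
from h import *
plan(*hw(-80,35),.0255,HA+np.pi/2);print(wh(env.read_state()["tool_pos"]))
```

```text
t 8.4 pos [0.442  0.1085 0.1058] q6 -1.3769326676107778 F [ 0.3 -0.7 -0.2]
turn [ 0.0001  0.     -0.0002] shift [-0.019 -0.017  0.803]
[-81.88460904  36.66393979]
```

Emit:
step_arm(moves=[[[0, 0, 0, 0, -0.02, 0.4, 50], [0, 0, 0, 0, -0.02, 0.75, 50], [0, 0, 0, 0, -0.02, 0.8, 50], [0, 0, 0, 0, -0.02, 0.8, 50], [0, 0, 0, -0.1, -0.02, 0.8, 50], [0, 0, 0, -0.15, -0.02, 0.8, 50], [0, 0, 0, -0.2, -0.02, 0.8, 50], [0, 0, 0, -0.25, -0.02, 0.8, 50], [0, 0, 0, -0.3, -0.02, 0.8, 50], [0, 0, 0, -0.35, -0.02, 0.8, 50], [0, 0, 0, -0.4, -0.02, 0.8, 50], [0, 0, 0, -0.45, -0.02, 0.8, 50], [0, 0, 0, -0.48, -0.02, 0.8, 50], [0, 0, 0, -0.5, -0.02, 0.8, 50], [0, 0, 0, -0.5, -0.02, 0.8, 50]]])

```text
time_s: 9.9
tool_pos: [0.4921, 0.1026, 0.0257]
tool_rot: [0.113, 3.139, -0.0]
ft_force: [-0.6, 0.3, 0.3]
opening: 0.52
grasp_force: 0.0
```

Emit:
step_arm(moves=[[[0, 0, 0, -0.02, 0, 0, 50], [0, 0, 0, -0.03, 0, 0, 50], [0, 0, 0, -0.04, 0, 0, 50], [0, 0, 0, -0.045, 0, 0, 50], [0, 0, 0, -0.045, 0, 0, 50]]])

```text
time_s: 10.4
tool_pos: [0.4962, 0.1024, 0.0256]
tool_rot: [0.113, 3.139, -0.0]
ft_force: [-0.7, -0.3, -0.7]
opening: 0.527
grasp_force: 0.2
```

Emit:
step_arm(moves=[[[0, 0, 0, -0.01, 0, 0, 50], [0, 0, 0, -0.02, 0, 0, 50], [0, 0, 0, -0.02, 0, 0, 50]]])

```text
time_s: 10.7
tool_pos: [0.4976, 0.1023, 0.0256]
tool_rot: [-0.113, -3.138, -0.0]
ft_force: [-3.6, 1.0, 2.7]
opening: 0.524
grasp_force: 2.0
```

Emit:
step_arm(moves=[[[0, 0, 0, -0.01, 0, 0, 50], [0, 0, 0, -0.02, 0, 0, 50], [0, 0, 0, -0.02, 0, 0, 50]]])

```text
time_s: 11.0
tool_pos: [0.4977, 0.1023, 0.0253]
tool_rot: [-0.113, -3.133, 0.0]
ft_force: [-10.5, 1.2, 7.2]
opening: 0.529
grasp_force: 4.9
```

Run:
```python
from h import *
s=env.read_state();print(wh(s["tool_pos"]),s["tool_pos"][2],s["ft_force"])
im=env.snapshot("wrist");cv2.imwrite("pics/w3.png",im)
```

```text
[-25.87930853  34.43727924] 0.02525892399303174 [-10.52986163   1.16191208   7.22489397]
```

View pics/w3.png

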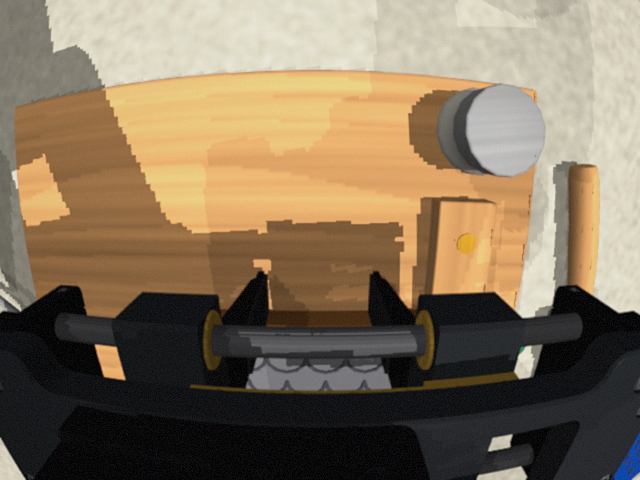

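The fingers press the block squarely, the stop is on the right at (460,240), and the jar at (500,130) is untouched. Both contacts have been felt, so I'll retract, go up, and look at the block and knob.

Emit:
step_arm(moves=[[[0, 0, 0, 0.04, 0, 0, 50], [0, 0, 0, 0.06, 0, -0.4, 50], [0, 0, 0, 0.06, 0, -0.8, 50], [0, 0, 0, 0.06, 0, -1.0, 50], [0, 0, 0, 0.06, 0, -1.0, 50]]])

```text
time_s: 11.55
tool_pos: [0.4976, 0.1027, 0.1302]
tool_rot: [0.112, 3.13, 0.002]
ft_force: [0.4, 1.0, 0.7]
opening: 0.531
grasp_force: 0.0
```

Emit:
step_arm(moves=[[[0, 0, 0, 0, 0, -0.3, 50], [0, 0, 0, -0.4, 0, -0.5, 50], [0, 0, 0, -0.8, 0, -0.6, 50], [0, 0, 0, -1.0, 0, -0.6, 50], [0, 0, 0, -1.0, 0, -0.6, 50]]])

```text
time_s: 12.05
tool_pos: [0.5956, 0.0948, 0.1842]
tool_rot: [-0.114, -3.139, 0.001]
ft_force: [-0.6, 0.3, 0.4]
opening: 0.527
grasp_force: 0.0
```

Emit:
step_arm(moves=[[[0, 0, 0, -0.4, 0, 0, 50], [0, 0, 0, -0.8, 0, 0, 50], [0, 0, 0, -0.8, 0, 0, 50], [0, 0, 0, -0.8, 0, 0, 50]]])

```text
time_s: 12.45
tool_pos: [0.6725, 0.0895, 0.1832]
tool_rot: [-0.113, -3.136, 0.001]
ft_force: [-0.5, 0.4, 0.0]
opening: 0.526
grasp_force: 0.0
```

Run:
```python
from h import *
s=env.read_state();print(s["time_s"],wh(s["tool_pos"]),s["tool_pos"][2])
P=env.camera_params("wrist");print(np.round(P["pose"],3).tolist(),P["fx"],P["cx"],P["cy"])
im=env.snapshot("wrist");cv2.imwrite("pics/w4.png",im)
for n in("knob_grip","foot","block"):print(n,[(np.round(d["centre"],1),d["score"]) for d in env.look_for("wrist",n)[:2]])
```

```text
12.45 [149.37531169  34.11651372] 0.18318250297011562
[[0.072, 0.964, 0.256, 0.599], [0.997, -0.069, -0.019, 0.095], [-0.001, 0.256, -0.967, 0.344], [0.0, 0.0, 0.0, 1.0]] 371.64829954431775 318.1362737034015 239.70276797265151
knob_grip [(array([309.6, 162.1]), 0.88), (array([318.7,  91.4]), 0.64)]
foot [(array([326.9, 162.5]), 0.61)]
block [(array([320. ,  91.9]), 0.98), (array([597.8, 235.2]), 0.88)]
```

View pics/w4.png

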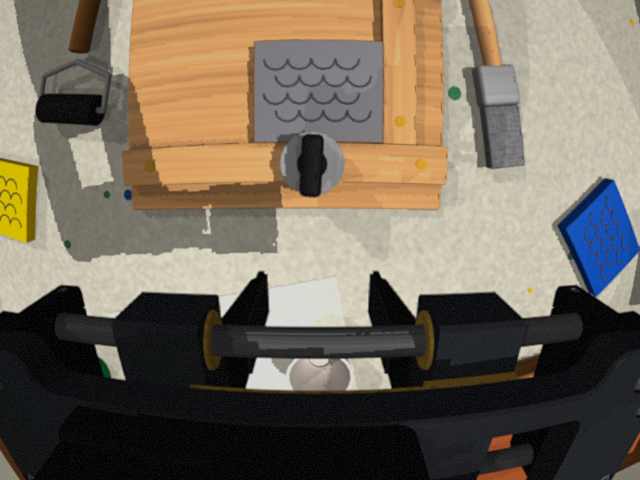

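The block (254–382, 41–142) sits in the corner against both stops, and the wing runs from (313,136) to (311,195) with its foot disc at (312,163).

Run:
```python
from h import *
P=env.camera_params("wrist")
a=atz("wrist",(313.5,138),.083);b=atz("wrist",(310.5,195),.083);f=atz("wrist",(312.5,163),.049)
d=a-b;print("wing",a,b,(a+b)/2,np.linalg.norm(d),"az",np.arctan2(d[1],d[0]),"foot",f)
print("foot 2 views",tri([ray("wrist",(312.5,163)),ray("side",(250.7,260.6))]))
for n,x,y in(("corner far-left",75,90),("far-right",75,-20),("near-left",-15,90),("near-right",-15,-20)):print(n,proj("wrist",(*hw(x,y),.03),P))
im=cv2.imread("pics/w4.png")[125:205,275:350]
m=(im.max(2)<45).astype(np.uint8);y,x=np.nonzero(m);print(cv2.minAreaRect(np.column_stack([x,y]).astype(np.float32)))
az=HA+np.pi/2
print(hw(92,30))
g=(f[:2]+hw(92,30))/2;plan(*g,.11,az)
```

```text
wing [0.59510234 0.09200173 0.083     ] [0.63541451 0.08691956 0.083     ] [0.61525843 0.08946065 0.083     ] 0.04063125613052339 az 3.01618393129894 foot [0.61457963 0.08936656 0.049     ]
foot 2 views [0.61408083 0.08871303 0.03230073]
corner far-left [383.72368113 143.23522733]
far-right [254.11570884 143.18892147]
near-left [383.66579038  41.02595877]
near-right [254.17185485  40.93964813]
((36.0, 40.0), (60.0, 28.0), 90.0)
[0.61499876 0.08948851]
t 12.65 pos [0.6725 0.0898 0.1857] q6 -1.445743820543004 F [0.  0.2 0. ]
turn [-0.     -0.0001 -0.    ] shift [ 0.575 -0.045  0.757]
```

Emit:
step_arm(moves=[[[0, 0, 0.0085, 0.3, -0.02, 0.3, 50], [0, 0, 0.0085, 0.575, -0.045, 0.6, 50], [0, 0, 0.0085, 0.575, -0.045, 0.9, 50], [0, 0, 0.0085, 0.575, -0.045, 0.9, 50], [0, 0, 0.0085, 0.575, -0.045, 0.9, 50]]])

```text
time_s: 13.15
tool_pos: [0.6158, 0.0893, 0.0964]
tool_rot: [0.196, 3.135, 0.0]
ft_force: [0.4, 0.1, 1.4]
opening: 0.525
grasp_force: 0.0
```

Run:
```python
from h import *
plan(.615,.0895,.064,1.446)
```

```text
t 13.15 pos [0.6158 0.0893 0.0964] q6 -1.3880125124914662 F [0.4 0.1 1.4]
turn [ 0.      0.0001 -0.    ] shift [0.009 0.001 0.324]
```

Emit:
step_arm(moves=[[[0, 0, 0, 0.008, 0, 0.2, 50], [0, 0, 0, 0.008, 0, 0.32, 50], [0, 0, 0, 0.008, 0, 0.32, 50], [0, 0, 0, 0.008, 0, 0.32, 10], [0, 0, 0, 0.008, 0, 0.32, 10], [0, 0, 0, 0.008, 0, 0.32, 10], [0, 0, 0, 0.008, 0, 0.32, 10], [0, 0, 0, 0.008, 0, 0.32, 10]]], force=40)

```text
time_s: 13.95
tool_pos: [0.6154, 0.0887, 0.064]
tool_rot: [0.196, 3.135, -0.002]
ft_force: [-1.1, -6.5, 1.5]
opening: 0.169
grasp_force: 40.2
```

Emit:
step_arm(moves=[[[0, 0, 0, 0, 0, 0.03, 5], [0, 0, 0, 0, 0, 0.05, 5], [0, 0, 0, 0, 0, 0.06, 5], [0, 0, 0, 0, 0, 0.06, 5]]], force=40)

```text
time_s: 14.35
tool_pos: [0.6155, 0.0887, 0.0592]
tool_rot: [-0.196, -3.135, 0.002]
ft_force: [-4.3, -3.9, 9.3]
opening: 0.165
grasp_force: 40.0
```

Emit:
step_arm(moves=[[[0, 0, 0.016, 0, 0, 0.02, 5], [0, 0, 0.032, 0, 0, 0.02, 5], [0, 0, 0.048, 0, 0, 0.02, 5], [0, 0, 0.064, 0, 0, 0.02, 5], [0, 0, 0.08, 0, 0, 0.02, 5], [0, 0, 0.08, 0, 0, 0.02, 5]]])

```text
time_s: 14.95
tool_pos: [0.6156, 0.0888, 0.0587]
tool_rot: [0.972, 2.987, -0.002]
ft_force: [-8.7, -4.1, 16.0]
opening: 0.167
grasp_force: 40.0
```

Emit:
step_arm(moves=[[[0, 0, 0.016, 0, 0, 0.01, 5], [0, 0, 0.032, 0, 0, 0.02, 5], [0, 0, 0.032, 0, 0, 0.02, 5]]])

```text
time_s: 15.25
tool_pos: [0.6157, 0.0889, 0.0579]
tool_rot: [1.267, 2.875, -0.002]
ft_force: [-12.5, -3.3, 24.4]
opening: 0.168
grasp_force: 40.0
```

Emit:
step_arm(moves=[[[0, 0, 0.016, 0, 0, 0, 5], [0, 0, 0.032, 0, 0, 0, 5], [0, 0, 0.048, 0, 0, 0, 5], [0, 0, 0.048, 0, 0, 0, 5]]])

```text
time_s: 15.65
tool_pos: [0.6157, 0.0889, 0.0582]
tool_rot: [1.685, 2.652, -0.002]
ft_force: [-11.2, -3.3, 22.8]
opening: 0.167
grasp_force: 40.1
```

Emit:
step_arm(moves=[[[0, 0, 0.016, 0, 0, 0, 5], [0, 0, 0.032, 0, 0, 0, 5], [0, 0, 0.032, 0, 0, 0, 5]]])

```text
time_s: 15.95
tool_pos: [0.6156, 0.0889, 0.0547]
tool_rot: [1.942, 2.468, -0.0]
ft_force: [0.1, -3.3, 3.2]
opening: 0.168
grasp_force: 40.0
```

Emit:
step_arm(moves=[[[0, 0, 0, 0, 0, 0.02, 5], [0, 0, 0, 0, 0, 0.04, 5], [0, 0, 0, 0, 0, 0.05, 5], [0, 0, 0, 0, 0, 0.05, 5], [0, 0, 0, 0, 0, 0.05, 5]]])

```text
time_s: 16.45
tool_pos: [0.6156, 0.0889, 0.0508]
tool_rot: [1.94, 2.47, -0.001]
ft_force: [-5.5, -3.8, 13.2]
opening: 0.165
grasp_force: 40.1
```

Emit:
step_arm(moves=[[[0, 0, 0.016, 0, 0, 0, 5], [0, 0, 0.032, 0, 0, 0, 5], [0, 0, 0.048, 0, 0, 0, 5], [0, 0, 0.064, 0, 0, 0, 5], [0, 0, 0.08, 0, 0, 0, 5], [0, 0, 0.096, 0, 0, 0, 5], [0, 0, 0.096, 0, 0, 0, 5]]])

```text
time_s: 17.15
tool_pos: [0.6159, 0.0889, 0.0491]
tool_rot: [2.585, 1.783, 0.001]
ft_force: [-0.4, -4.6, 3.5]
opening: 0.167
grasp_force: 40.0
```

Emit:
step_arm(moves=[[[0, 0, 0.016, 0, 0, 0.0, 5], [0, 0, 0.032, 0, 0, 0.0, 5], [0, 0, 0.048, 0, 0, 0.0, 5], [0, 0, 0.064, 0, 0, 0.0, 5], [0, 0, 0.08, 0, 0, 0.0, 5], [0, 0, 0.096, 0, 0, 0.0, 5], [0, 0, 0.112, 0, 0, 0.0, 5], [0, 0, 0.128, 0, 0, 0.0, 5], [0, 0, 0.144, 0, 0, 0.0, 5], [0, 0, 0.16, 0, 0, 0.0, 5], [0, 0, 0.16, 0, 0, 0.0, 5]]])

```text
time_s: 18.25
tool_pos: [0.6161, 0.0886, 0.0492]
tool_rot: [3.124, 0.32, 0.003]
ft_force: [-0.1, -4.3, 4.2]
opening: 0.173
grasp_force: 40.0
```

Run:
```python
from h import *
s=env.read_state();print(s["tool_pos"],s["joint_positions"][5],s["ft_force"],s["wrist_torque"])
```

```text
[0.61609806 0.08862898 0.04918568] 1.424710977996736 [-0.1308814  -4.28990421  4.19429136] [-1.10066539  0.10177549 -0.00891031]
```

Emit:
step_arm(moves=[[[0, 0, 0.016, 0, 0, 0.0, 5], [0, 0, 0.032, 0, 0, 0.0, 5], [0, 0, 0.048, 0, 0, 0.0, 5], [0, 0, 0.064, 0, 0, 0.0, 5], [0, 0, 0.08, 0, 0, 0.0, 5], [0, 0, 0.08, 0, 0, 0.0, 5]]])

```text
time_s: 18.85
tool_pos: [0.616, 0.0885, 0.0492]
tool_rot: [3.105, -0.467, 0.003]
ft_force: [0.8, -6.5, 4.4]
opening: 0.166
grasp_force: 40.0
```

Run:
```python
from h import *
s=env.read_state();print(s["tool_pos"],s["joint_positions"][5],s["ft_force"],s["wrist_torque"])
```

```text
[0.61601918 0.08845919 0.04915447] 1.9271309391006017 [ 0.75422751 -6.54753378  4.36995687] [-1.12885534  0.15908922 -0.03940544]
```

Emit:
step_arm(moves=[[[0, 0, 0.012, 0, 0, 0.0, 5], [0, 0, 0.024, 0, 0, 0.0, 5], [0, 0, 0.036, 0, 0, 0.0, 5], [0, 0, 0.036, 0, 0, 0.0, 5]]])

```text
time_s: 19.25
tool_pos: [0.616, 0.0884, 0.0491]
tool_rot: [3.033, -0.814, 0.003]
ft_force: [0.5, -6.1, 3.3]
opening: 0.164
grasp_force: 40.0
```

Run:
```python
from h import *
s=env.read_state();print(s["tool_pos"],s["joint_positions"][5],s["ft_force"],s["wrist_torque"])
```

```text
[0.61597883 0.08843081 0.04913455] 2.1529806525113 [ 0.51762115 -6.06162388  3.34806649] [-1.12837507  0.13677616 -0.09150873]
```

Emit:
step_arm(moves=[[[0, 0, 0.012, 0, 0, 0.0, 5], [0, 0, 0.024, 0, 0, 0.0, 5], [0, 0, 0.036, 0, 0, 0.0, 5], [0, 0, 0.036, 0, 0, 0.0, 5]]])

```text
time_s: 19.65
tool_pos: [0.616, 0.0884, 0.0491]
tool_rot: [2.922, -1.151, 0.003]
ft_force: [0.5, -6.3, 4.8]
opening: 0.164
grasp_force: 40.0
```

Run:
```python
from h import *
s=env.read_state();print(s["tool_pos"],s["joint_positions"][5],s["ft_force"],s["wrist_torque"])
```

```text
[0.61596328 0.08838909 0.04912864] 2.3791878226501573 [ 0.49773516 -6.30941211  4.77816818] [-1.19933511  0.23198753 -0.03795124]
```

Emit:
step_arm(moves=[[[0, 0, 0.012, 0, 0, 0.0, 5], [0, 0, 0.024, 0, 0, 0.0, 5], [0, 0, 0.036, 0, 0, 0.0, 5], [0, 0, 0.036, 0, 0, 0.0, 5]]])

```text
time_s: 20.05
tool_pos: [0.6158, 0.0883, 0.0491]
tool_rot: [2.774, -1.472, 0.003]
ft_force: [1.3, -5.5, 4.3]
opening: 0.165
grasp_force: 40.0
```

Run:
```python
from h import *
s=env.read_state();print(s["tool_pos"],s["joint_positions"][5],s["ft_force"],s["wrist_torque"],s["joint_efforts"][5])
```

```text
[0.61584795 0.088306   0.04908796] 2.604985474080782 [ 1.25409639 -5.54119583  4.31513028] [-1.2659607   0.37391672  0.02190312] 0.3081734664738178
```

Emit:
step_arm(moves=[[[0, 0, 0.012, 0, 0, 0.0, 5], [0, 0, 0.024, 0, 0, 0.0, 5], [0, 0, 0.032, 0, 0, 0.0, 5], [0, 0, 0.032, 0, 0, 0.0, 5]]])

```text
time_s: 20.45
tool_pos: [0.6156, 0.0884, 0.049]
tool_rot: [2.614, -1.739, 0.003]
ft_force: [0.8, -5.6, 3.7]
opening: 0.171
grasp_force: 40.6
```

Run:
```python
from h import *
s=env.read_state();print(s["tool_pos"],s["joint_positions"][5],s["ft_force"],s["wrist_torque"],s["joint_efforts"][5])
print(R.from_rotvec(s["tool_rot"]).as_matrix()[:,1])
```

```text
[0.61557663 0.08835311 0.04896092] 2.8037291612402817 [ 0.75709917 -5.64096215  3.68820172] [-1.22554392  0.62797513  0.76275711] 0.997621938586235
[-9.22283473e-01 -3.86513376e-01  7.77778346e-04]
```

Hard stop felt (torque jumped to 0.76 N·m, depth about 15 mm). Releasing and checking.

Emit:
step_arm(moves=[[[0, 0, 0, 0, 0, 0, 50], [0, 0, 0, 0, 0, 0, 50], [0, 0, 0, 0, 0, 0, 50], [0, 0, 0, 0, 0, 0, 50], [0, 0, 0, 0, 0, -0.4, 50], [0, 0, 0, 0, 0, -0.8, 50], [0, 0, 0, 0, 0, -1.0, 50], [0, 0, 0, 0, 0, -1.0, 50]]])

```text
time_s: 21.25
tool_pos: [0.6178, 0.0898, 0.1532]
tool_rot: [-2.606, 1.745, -0.01]
ft_force: [0.0, 0.1, 0.0]
opening: 0.522
grasp_force: 0.0
```

Run:
```python
from h import *
s=env.read_state();print(s["time_s"],s["tool_pos"],s["ft_force"])
b=env.snapshot("side");a=env.snapshot("wrist")
cv2.imwrite("pics/s5c.png",np.hstack([cv2.resize(b[190:330,200:330],(400,430),interpolation=cv2.INTER_CUBIC),cv2.resize(a,(400,430))[:,:]]))
```

```text
21.25 [0.61779742 0.08980148 0.1532371 ] [0.04089905 0.07423573 0.01159893]
```

View pics/s5c.png

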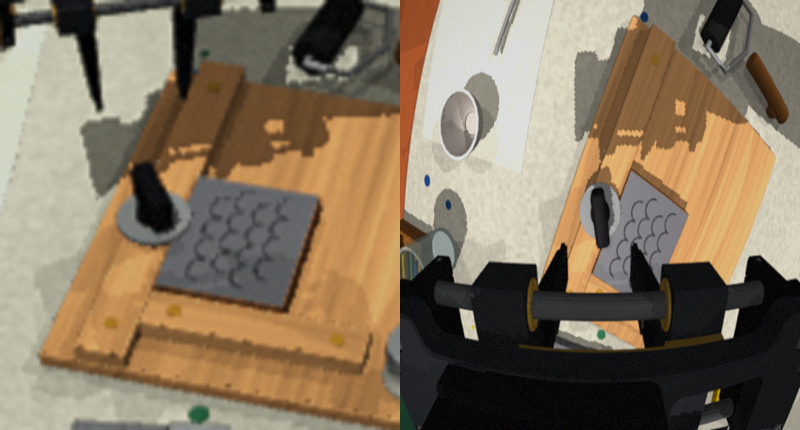

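The foot disc is down over the block's edge (left panel 155,215), the wing is aligned with the jaws, and everything else is in place. To make sure it's really at the hard stop, I'll regrip half a turn back and twist a bit further.

Emit:
step_arm(moves=[[[0, 0, -0.4, 0, 0, 0, 50], [0, 0, -0.4, 0, 0, 0, 50], [0, 0, -0.4, 0, 0, 0, 50], [0, 0, -0.4, 0, 0, 0, 50], [0, 0, -0.4, 0, 0, 0, 50], [0, 0, -0.4, 0, 0, 0, 50], [0, 0, -0.4, 0, 0, 0, 50], [0, 0, -0.4, 0, 0, 0, 50], [0, 0, -0.4, 0, 0, 0, 50], [0, 0, -0.4, 0, 0, 0, 50], [0, 0, -0.4, 0, 0, 0, 50], [0, 0, -0.4, 0, 0, 0, 50], [0, 0, -0.4, 0, 0, 0, 50], [0, 0, -0.4, 0, 0, 0, 50], [0, 0, -0.4, 0, 0, 0, 50], [0, 0, -0.4, 0, 0, 0, 50], [0, 0, -0.4, 0, 0, 0, 50], [0, 0, -0.4, 0, 0, 0, 50]]])

```text
time_s: 23.15
tool_pos: [0.6137, 0.0893, 0.1456]
tool_rot: [-2.468, -1.94, 0.006]
ft_force: [0.1, -0.2, -0.8]
opening: 0.527
grasp_force: 0.0
```

Emit:
step_arm(moves=[[[0, 0, -0.02, 0, 0, 0, 50], [0, 0, -0.044, 0, 0, 0, 50], [0, 0, -0.068, 0, 0, 0, 50], [0, 0, -0.09, 0, 0, 0, 50], [0, 0, -0.1, 0, 0, 0, 50], [0, 0, -0.1, 0, 0, 0, 50]]])

```text
time_s: 23.75
tool_pos: [0.6143, 0.0893, 0.1468]
tool_rot: [-1.751, -2.606, 0.002]
ft_force: [-0.5, -0.5, -1.0]
opening: 0.522
grasp_force: 0.0
```

Run:
```python
from h import *
plan(.615,.0895,.051,np.arctan2(.3865,.9223))
```

```text
t 23.75 pos [0.6143 0.0893 0.1468] q6 -0.3298752808943239 F [-0.5 -0.5 -1. ]
turn [-0.0004 -0.0002 -0.0014] shift [-0.002  0.01   0.958]
```

Emit:
step_arm(moves=[[[0, 0, 0, 0, 0.01, 0.4, 50], [0, 0, 0, 0, 0.01, 0.8, 50], [0, 0, 0, 0, 0.01, 0.95, 50], [0, 0, 0, 0, 0.01, 0.95, 50], [0, 0, 0, 0, 0.01, 0.95, 5], [0, 0, 0, 0, 0.01, 0.95, 5], [0, 0, 0, 0, 0.01, 0.95, 5], [0, 0, 0, 0, 0.01, 0.95, 5], [0, 0, 0, 0, 0.01, 0.95, 5]]], force=40)

```text
time_s: 24.65
tool_pos: [0.6157, 0.0891, 0.055]
tool_rot: [-1.747, -2.61, 0.003]
ft_force: [-4.6, -1.7, 5.3]
opening: 0.188
grasp_force: 36.8
```

Run:
```python
from h import *
s=env.read_state();print(s["tool_pos"],s["joint_positions"][5],s["ft_force"],s["wrist_torque"],s["joint_efforts"][5])
```

```text
[0.61570895 0.08913321 0.05496511] -0.33220345306672855 [-4.59093823 -1.68966399  5.29151416] [-0.47247475  1.01106684  0.33812637] 0.39116593077778816
```

Emit:
step_arm(moves=[[[0, 0, 0.006, 0, 0, 0, 5], [0, 0, 0.012, 0, 0, 0, 5], [0, 0, 0.016, 0, 0, 0, 5], [0, 0, 0.016, 0, 0, 0, 5]]])

```text
time_s: 25.05
tool_pos: [0.6158, 0.0892, 0.055]
tool_rot: [-1.875, -2.52, 0.003]
ft_force: [-3.8, -2.0, 6.0]
opening: 0.19
grasp_force: 38.6
```

Run:
```python
from h import *
s=env.read_state();print(s["tool_pos"],s["joint_positions"][5],s["ft_force"],s["wrist_torque"],s["joint_efforts"][5],s["opening"])
```

```text
[0.61575399 0.08920973 0.05495956] -0.2322574826728624 [-3.80387651 -1.96277277  6.04949691] [-0.39261834  0.99007485  0.5745106 ] 0.6959238834679127 0.19035873798644207
```

Emit:
step_arm(moves=[[[0, 0, 0.006, 0, 0, 0, 5], [0, 0, 0.012, 0, 0, 0, 5], [0, 0, 0.012, 0, 0, 0, 5], [0, 0, 0.012, 0, 0, 0, 5]]], force=55)

```text
time_s: 25.45
tool_pos: [0.6158, 0.0893, 0.0549]
tool_rot: [-1.968, -2.449, 0.004]
ft_force: [-3.8, -1.3, 6.2]
opening: 0.187
grasp_force: 53.6
```

Run:
```python
from h import *
s=env.read_state();print(s["tool_pos"],s["joint_positions"][5],s["ft_force"],s["wrist_torque"],s["joint_efforts"][5],s["opening"])
```

```text
[0.61576883 0.08925203 0.05492924] -0.1579032659488396 [-3.83279868 -1.26989758  6.17387312] [-0.33985722  1.11862003  0.85307187] 0.8634059876203537 0.18651302077534976
```

Emit:
step_arm(moves=[[[0, 0, 0.008, 0, 0, 0, 5], [0, 0, 0.016, 0, 0, 0, 5], [0, 0, 0.024, 0, 0, 0, 5], [0, 0, 0.024, 0, 0, 0, 5]]])

```text
time_s: 25.85
tool_pos: [0.6159, 0.0894, 0.0549]
tool_rot: [2.145, 2.295, -0.003]
ft_force: [-2.4, -0.8, 5.6]
opening: 0.196
grasp_force: 58.3
```

Run:
```python
from h import *
s=env.read_state();print(s["tool_pos"],s["joint_positions"][5],s["ft_force"],s["wrist_torque"],s["joint_efforts"][5],s["opening"])
print(np.degrees(np.arctan2(*R.from_rotvec(s["tool_rot"]).as_matrix()[[1,0],1])))
b=env.snapshot("wrist");cv2.imwrite("pics/w6.png",cv2.resize(b[200:420,200:440],(654,600)))
```

```text
[0.61591164 0.08940714 0.05492203] -0.007642173268972503 [-2.36911425 -0.7689524   5.58090327] [-0.20831696  1.13563256  1.35286607] 1.5024134516716003 0.19648237505801988
3.849085192635227
```

Torque climbs to 1.35 N·m and the wing skews open in the jaws, so this is definitely the hard stop. Release and take a final look.

Emit:
step_arm(moves=[[[0, 0, 0, 0, 0, 0, 50], [0, 0, 0, 0, 0, 0, 50], [0, 0, 0, 0, 0, 0, 50], [0, 0, 0, 0, 0, 0, 50], [0, 0, 0, 0, 0, -0.4, 50], [0, 0, 0, 0, 0, -0.8, 50], [0, 0, 0, 0, 0, -1.0, 50], [0, 0, 0, 0, 0, -1.0, 50]]])

```text
time_s: 26.7
tool_pos: [0.619, 0.0901, 0.1584]
tool_rot: [2.146, 2.286, 0.01]
ft_force: [0.7, 0.5, 0.3]
opening: 0.526
grasp_force: 0.0
```

Emit:
step_arm(moves=[[[0, 0, 0, 0, 0, -0.4, 50], [0, 0, 0, -0.4, 0.0, -0.5, 50], [0, 0, 0, -0.8, 0.0, -0.5, 50], [0, 0, 0, -0.8, 0.0, -0.5, 50], [0, 0, 0, -0.8, 0.0, -0.5, 50], [0, 0, 0, -0.8, 0.0, -0.5, 50]]])

```text
time_s: 27.3
tool_pos: [0.6205, 0.0106, 0.2019]
tool_rot: [-2.148, -2.289, 0.002]
ft_force: [0.6, -0.6, -0.3]
opening: 0.53
grasp_force: 0.0
```

Run:
```python
from h import *
s=env.read_state();print(s["time_s"],s["tool_pos"],s["ft_force"])
P=env.camera_params("wrist");b=env.snapshot("wrist")
for x,y in((75,90),(75,-20),(-15,90),(-15,-20)):
    q=proj("wrist",(*hw(x,y),.03),P);print(q);cv2.circle(b,tuple(int(round(v)) for v in q),2,(0,0,255),-1)
cv2.imwrite("pics/w7.png",b)
```

```text
27.3 [0.62050733 0.0106291  0.20193493] [ 0.59233568 -0.6224564  -0.28209532]
[309.83000138  67.39151296]
[293.54419063 188.12051517]
[211.65155444  59.37503068]
[197.95352342 176.88684702]
```

View pics/w7.png

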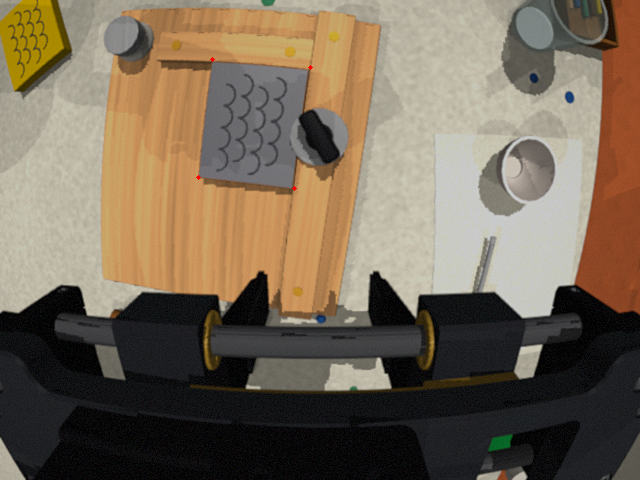

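The block's corners sit on the predicted home corners (red marks), the foot at (320,137) overlaps its edge, and the jar at (128,38) is undisturbed. Handing in.

```bash
python3 -c "
from cell import env
print(env.sign_off())"
```

```text
the job is handed in; nothing more can be done
None
```

I handed the job in at about 27 s: the block is home in the corner and the knob is screwed down to its hard stop with its foot over the block's edge. The jar, roller and brush look undisturbed, but sign-off returned no verdict, and knob depth (about 15 mm) is inferred from tool height.

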